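# Pack the blood-sugar test kit into its sliding-cover case

## Robot

A 7-joint arm with a two-finger parallel gripper is mounted at the origin on the work surface. World frame = base frame: x ahead of the robot, y to its left, z up, the work surface at z = 0. Lengths are in m, angles in degrees, forces in N, time in s.
With the tool pointing down it reaches from about 0.425 to 1.025 m from the base axis. Payload 3.6 kg.
Tool frame: the origin (TCP) lies on the front face of the gripper's body, between the roots of the fingers; the fingertips stand 73 mm ahead of it and the grasp point (between the pads) lies 54 mm ahead of it; z points along the fingers, y is the line along which they close (so a half turn about z gives the same grasp; the last joint's range is limited). The gripper opens to 85 mm and grips with 20 to 120 N. Pads are 22 mm wide; open, the fingers measure 114 mm over their backs; the gripper's body (76 mm by 85 mm) begins 54 mm behind the grasp point. The pads swing forward as they close: fully open they stand 13 mm farther back than shut.
Start: joints at [-71.534, 33.873, 2.773, 92.16, -1.908, 54.013, -1.931], TCP at [0.293, 0.663, 0.304] pointing down, gripper open.
Joint ranges: [-153.93, 153.93], [-27.13, 128.08], [-72.61, 78.16], [10.71, 143.7], [-87.88, 267.88], [4.46, 118.87], [-176.78, 176.78]. Speed limits (degrees/s): [147.25, 147.25, 180, 180, 180, 180, 180].

## Interface

Orientations are given as [roll, pitch, yaw] about the fixed x, y, z axes, in that order (R = Rz(yaw) Ry(pitch) Rx(roll)).
In Python, from station import bot gives the robot as it stands.
- The arm moves only by the tool step_arm, never from a script. Its argument "plan" is a list of rows, each a list of 7 numbers: the opening, from 0 (shut) to 1 (fully open), then the shift along the tool's x, y, z in mm, then the turn, a rotation vector about the tool's x, y, z in rad. In form: [[hand, x, y, z, wx, wy, wz], ...]. A call has 1 to 8 rows; each row is the pose to reach, as a shift and turn from the pose commanded when the call began, along the tool's axes at that moment; what a row does not reach only later rows make up. A row lasts 1/12 s, in which the tool goes at most 41.7 mm and 7.16 degrees, less where a joint would pass 70% of its speed; a pose out of reach is approached as far as the arm can. A call with a gripper value outside its range is refused whole. The fingers move at their own pace and stop on an object; "grip_force" is the grip in N (left out, the last holds). Time passes only in rows, so rows that repeat a pose let the fingers close. It gives the time, the measured TCP pose, the force, the opening and the grip force at its end, in the units of the state.
- bot.read_state(): the state, without advancing time (a new reading comes with each control period).
- bot.camera(name): name is "side" or "top"; returns a dict with "pixels" (480x640x3 uint8, red, green, blue), "depth" (480x640 float32, m along the optical axis (not along the pixel's ray), 0 where there is no reading), "fx", "fy", "cx", "cy" (pixels), "k1" (the pictures are not rectified: a ray, as slopes to the right and down, at radius r is drawn at 1 + k1 r^2 times it, then the intrinsics apply), "R" (3x3) and "t" (3): a world point X has camera coordinates R X + t. Camera axes: x right, y down, z forward; pixel columns grow to the right and rows downward; lengths in m; the calibration is good to about 2 mm. A picture is of the moment at which its call begins.
- bot.close_job(): hands the job in; it is judged then, once.
The state is a dict: "time_s": time; "joint_pos": joint angles; "joint_velocities": joint speeds; "tau": joint torques, N m; "ee_pos": TCP position; "orientation": TCP orientation; "force": force on the tool from outside, world axes, zero at the start; "wrist_torque": the same for the moment, N m; "opening": finger opening in m; "grasp_force": force on a finger pad.
Only numpy, scipy, OpenCV 4.12 (cv2) and the standard library are available. Lean on these libraries where they do the work, as an engineer would, in place of code of your own. Each camera call takes 0.05 s, during which the arm holds its last target. There are 200 camera calls.

## Task

Pack the blood-sugar test kit: slide the clear cover of the teal case fully back, lay the meter (screen up), the lancing pen and the strip drum (upright) each down in its own fitted recess, and then slide the cover fully shut. The thermometer and the dropper bottle look similar but do not belong in the kit: leave them where they are.

Things in the scene. Friction and masses are not known exactly. Their poses are not given: they have to be found in the camera images.
- meter: blood-sugar meter, white rounded slab 78 (x) x 42 (y) x 22 (z) mm, with a dark-framed screen and two round buttons on top; 60 g. Lies loose on the bench, screen up. Origin: centre of the underside; x along its length, z up.
- pen: lancing pen, white rounded bar with a grey nose cap beyond a dark ring; 104 mm long (x), body 16 mm wide (y) and 18 mm high (z), of even thickness nearly end to end, flat-sided so that it does not roll; 30 g. Lies loose on the bench. Origin: middle of its length, at the underside; x points to the nose, z up.
- drum: test-strip drum, upright plain cylinder 32 mm across and 34 mm high with a flat grey lid that has a small thumb tab; 30 g. Stands loose on the bench. Origin: centre of the underside; z up.
- thermometer: look-alike of the pen, to be left alone: white stick thermometer 119 mm long (x) with a small display on its flat body (18 mm wide, 12 mm high), narrowing to a thin steel probe. Loose on the bench. Origin: middle of its length, at the underside; x points to the probe.
- dropper: look-alike of the drum, to be left alone: upright white dropper bottle 32 mm across, shoulder at 26 mm, with a narrow nozzle up to 47 mm. Loose on the bench. Origin: centre of the underside; z up.
- bay_meter: light grey insert 130 x 70 mm in the teal case, beside the other two (72 mm apart, order varies), with a wide rectangular recess 96 x 60 mm, 4 mm deep, dark floor. Origin: centre of its underside; recess floor at +3 mm, rim at +7 mm in z. x: its length, the way the cover opens (roughly away from the robot); z up. The meter belongs here, lengthwise, either way round.
- bay_pen: light grey insert 130 x 70 mm in the teal case, beside the other two (72 mm apart, order varies), with a long narrow recess 122 x 34 mm, 4 mm deep, dark floor. Origin: centre of its underside; recess floor at +3 mm, rim at +7 mm in z. x: its length, the way the cover opens (roughly away from the robot); z up. The pen belongs here, lengthwise, either way round.
- bay_drum: light grey insert 130 x 70 mm in the teal case, beside the other two (72 mm apart, order varies), with a square recess 50 x 50 mm, 4 mm deep, dark floor. Origin: centre of its underside; recess floor at +3 mm, rim at +7 mm in z. x: its length, the way the cover opens (roughly away from the robot); z up. The drum belongs here, upright.
- cover (a joint): how far the case's cover is slid back, m: 0 shut, 0.13 fully open (stops at both); starts 0 to 0.035. Level slide along the inserts' x, friction 1.2 N, stays put. Clear pane in a white frame, 136 x 240 x 5 mm, top 53 mm above the bench; opens over the case's flat rear deck. Case: fixed, 250 mm wide, side walls 46 mm high (rims to 54), 48 mm from the outer inserts' centre lines.
- cover_grip (a point): on the cover's grip: a white upright rib 12 mm thick (along the slide), 50 mm long (across it), standing on the cover from 53 to 79 mm above the bench. The point is in the middle of the rib, 11 mm below its top; x points the way the cover opens, z up. It can be pinched from above across its 12 mm.
There are look-alikes about, which are no part of the job. Leave any orange or purple look-alike of the drum alone. Leave any yellow look-alike of the pen alone.

How it is judged:
By the outcome, as a careful person would: the job done as asked, in the order asked, and still so for the second after the job is handed in, with the robot touching nothing.
It also fails if it takes over 128 s, if anything falls off the work surface, if the arm or the gripper's body presses on something with over 40 N, if the wrist force passes 120 N, or if a joint passes its speed limit or range.

## Working session

There is one attempt and no reset: what is moved stays moved. The work goes in short steps, Python scripts to look and compute and a tool call to move; the robot and the scene stay as the last step left them, time stands still between calls to the robot, and variables do not carry over. Pictures are saved under pics/ and viewed, at most 14 in all, crops included, and the job is handed in when it is done.

Besides the shell and the picture viewer there is one more tool, called after "Call:" as name([rows], argument=value, ...), one row to a line, values as JSON. step_arm: Moves the arm, as the interface text tells. Its arguments: {"type":"object","properties":{"plan":{"type":"array","items":{"type":"array","items":{"type":"number"}}},"grip_force":{"type":"number"}},"required":["plan"]}

```bash
ls; mkdir -p pics
cat > h.py <<'E'
import numpy as np,cv2
from station import bot
def snap(n,f=None):
    c=bot.camera(n); np.savez(f'/tmp/{n}.npz',**c)
    if f: cv2.imwrite(f'pics/{f}.png',c['pixels'][:,:,::-1])
    return c
def load(n): return dict(np.load(f'/tmp/{n}.npz'))
def K(c): return np.array([[c['fx'],0,c['cx']],[0,c['fy'],c['cy']],[0,0,1]],float), np.array([c['k1'],0,0,0],float)
def world(c,px,z=None):
    """pixels -> world; on plane z, or by depth"""
    px=np.array(px,float).reshape(-1,2); k,d=K(c)
    u=cv2.undistortPoints(px[:,None],k,d)[:,0]; r=np.c_[u,np.ones(len(u))]
    R=np.array(c['R']);t=np.array(c['t'])
    o=-R.T@t; w=r@R
    s=(z-o[2])/w[:,2] if z is not None else c['depth'][px[:,1].astype(int),px[:,0].astype(int)]
    return o+w*np.reshape(s,(-1,1))
def cloud(c):
    v,u=np.mgrid[:480,:640]; return world(c,np.c_[u.ravel(),v.ravel()]).reshape(480,640,3)
E
python3 - <<'E'
from h import *
for n in('top','side'):
    c=snap(n,n+'0'); print(n,-c['R'].T@c['t'],c['R'].round(2).tolist(),c['k1'],c['fx'])
s=bot.read_state(); print(s)
E
```

```text
pics
top [ 0.39713158 -0.05198283  1.41056636] [[-0.0, -1.0, -0.01], [-1.0, 0.0, -0.1], [0.1, 0.0, -1.0]] -0.05405041937174931 549.873602013625
side [-0.01895153 -0.71626867  0.70705022] [[0.76, -0.66, -0.02], [-0.4, -0.44, -0.8], [0.52, 0.61, -0.6]] 0.04242437258172776 537.3527668384961
{'time_s': 0.1, 'joint_pos': array([-71.53147637,  33.92065337,   2.76655217,  92.22997715,
        -1.90920277,  54.01441364,  -1.93052573]), 'joint_velocities': array([ 0.04744941, -0.12834598, -0.03837728, -0.17247392, -0.06150333,
       -0.15101454, -0.00659572]), 'tau': array([ 5.16643660e-03, -5.50001800e+01,  1.55275203e+00, -1.98825198e+01,
        9.61221289e-03,  3.87634864e-03, -3.39311811e-06]), 'ee_pos': array([0.29258854, 0.66266316, 0.3028463 ]), 'orientation': array([-1.79881160e+02,  5.02339571e-03,  1.56179394e+02]), 'force': array([ 0.11987859, -0.38198877, -0.36941087]), 'wrist_torque': array([-0.01236652, -0.03221933,  0.01109227]), 'grasp_force': 0.0, 'opening': 0.08569419746994515}
```

View pics/top0.png

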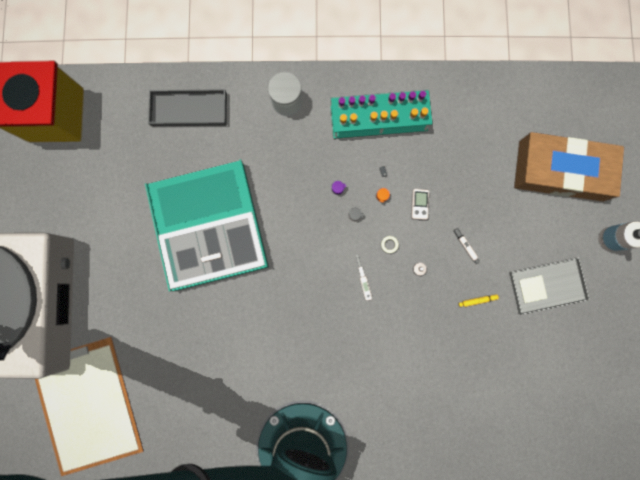

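View pics/side0.png

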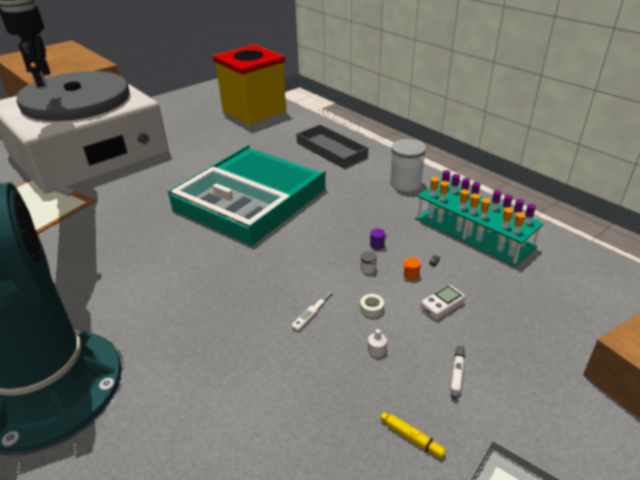

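Top view: the drum candidates are grey-lidded (356,214), purple (338,187), orange (383,195), tape ring (390,245) and nozzled dropper (420,269). The grey-lidded one fits. For the pen the candidates are (466,245) white with a dark ring and cap, the thermometer (363,278) and a yellow one (478,300). The first fits. The meter is at (421,204). The case holds the drum bay (187,258), pen bay (213,248) and meter bay (242,243), with the grip rib at (210,258). I'll confirm in one crop.

Run:
```python
from h import *
c=load('top'); im=c['pixels'][:,:,::-1]
a=cv2.resize(im[160:310,320:510],None,fx=4,fy=4,interpolation=3)[:600,:760]
cv2.imwrite('pics/crop1.png',a)
P=cloud(c); Z=P[...,2]
print('table z',np.median(Z[330:400,400:600]))
m=((Z>.006)&(Z<.12)).astype(np.uint8)
n,l,st,ce=cv2.connectedComponentsWithStats(m)
for i in range(1,n):
    if st[i,4]>25:
        q=P[l==i]; zt=np.percentile(q[:,2],90); t=q[q[:,2]>zt-.006][:,:2]
        (cx,cy),(w,h),an=cv2.minAreaRect((t*1000).astype(np.float32))
        print(ce[i].round(),st[i,4],'z',zt.round(3),'c',round(cx,1),round(cy,1),'wh',round(w),round(h),round(an,1))
```

```text
table z 0.0006117103609196706
[ 62. 118.] 1809 z 0.109 c 823.0 621.4 wh 102 205 45.8
[285.  93.] 1160 z 0.106 c 889.0 38.3 wh 79 79 47.8
[187. 108.] 941 z 0.032 c 868.9 298.9 wh 93 203 0.3
[380. 113.] 3934 z 0.105 c 842.3 -202.1 wh 62 215 4.5
[202. 110.] 38 z 0.01 c 864.6 266.3 wh 36 20 71.8
[569. 167.] 5985 z 0.089 c 701.4 -679.4 wh 241 132 81.5
[206. 226.] 11368 z 0.056 c 556.0 239.7 wh 279 253 14.0
[383. 171.] 53 z 0.015 c 698.6 -210.3 wh 25 13 12.4
[337. 187.] 155 z 0.038 c 654.2 -91.5 wh 31 30 54.7
[382. 195.] 153 z 0.038 c 633.9 -205.8 wh 31 32 40.1
[419. 204.] 523 z 0.027 c 610.4 -303.3 wh 41 78 88.0
[354. 214.] 148 z 0.038 c 583.7 -134.3 wh 29 29 34.1
[613. 238.] 614 z 0.11 c 515.5 -780.1 wh 63 29 13.6
[466. 246.] 258 z 0.021 c 504.1 -420.7 wh 101 16 32.6
[ 75. 360.] 5990 z 0.099 c 361.2 587.1 wh 335 20 0.8
[389. 244.] 162 z 0.024 c 508.3 -222.6 wh 41 41 89.8
[364. 283.] 221 z 0.016 c 422.4 -155.2 wh 112 18 13.4
[552. 287.] 503 z 0.024 c 400.2 -630.0 wh 109 184 11.4
[419. 269.] 142 z 0.036 c 444.2 -297.1 wh 28 25 89.8
[532. 288.] 351 z 0.012 c 394.2 -590.5 wh 64 66 12.3
[479. 300.] 230 z 0.022 c 365.3 -446.6 wh 15 103 12.8
[107. 349.] 40 z 0.01 c 246.4 494.2 wh 31 20 69.9
[ 88. 378.] 28 z 0.009 c 169.0 541.7 wh 16 28 60.5
[118. 399.] 39 z 0.011 c 120.0 463.8 wh 14 32 21.9
[303. 432.] 3181 z 0.079 c 36.8 -0.9 wh 64 133 0.1
[ 52. 413.] 31 z 0.01 c 82.0 637.3 wh 21 16 0.9
[ 83. 421.] 26 z 0.01 c 61.6 553.9 wh 10 29 20.8
[132. 442.] 37 z 0.011 c 12.4 426.1 wh 36 19 23.9
[ 97. 458.] 26 z 0.01 c -27.7 515.3 wh 14 25 38.6
```

View pics/crop1.png

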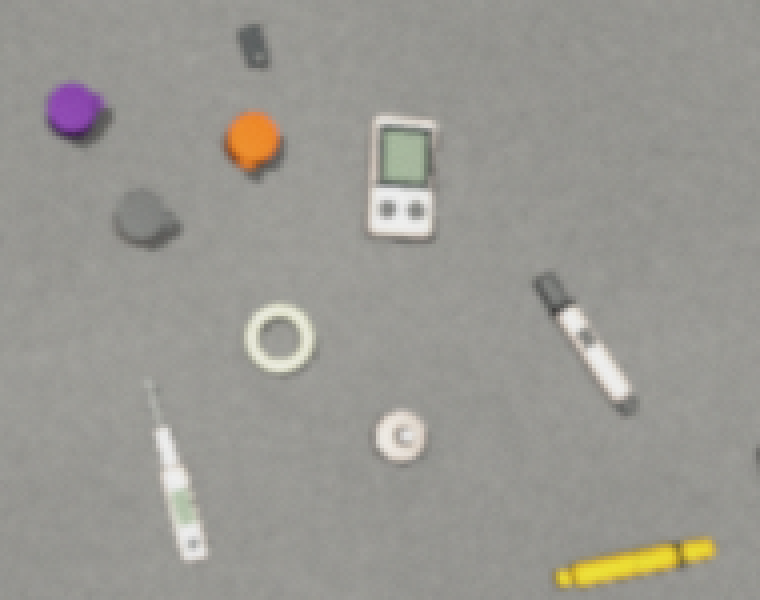

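Run:
```python
from h import *
c=load('top'); P=cloud(c); im=c['pixels'][:,:,::-1]
cv2.imwrite('pics/case.png',cv2.resize(im[150:300,140:280],None,fx=4,fy=4,interpolation=3))
def rect(m,t):
    a=(P[m][:,:2]*1000).astype(np.float32); print(t,len(a),cv2.minAreaRect(a),a.mean(0))
Z=P[...,2]; box=np.zeros(Z.shape,bool); box[150:300,140:280]=1
rect(box&(Z>.070)&(Z<.1),'rib top')
rect(box&(Z>.045)&(Z<.07),'rim')
h=im[...,::1].astype(int)
for (u,v) in [(157,195),(200,190),(250,190),(187,258),(213,248),(242,243),(205,200)]: print((u,v),Z[v-1:v+2,u-1:u+2].mean().round(4))
```

```text
rib top 105 ((473.016357421875, 217.62266540527344), (12.39117431640625, 49.55862045288086), 14.713274002075195) [473.10382 217.2982 ]
rim 9685 ((556.5114135742188, 239.68374633789062), (280.41094970703125, 253.1857452392578), 14.148958206176758) [547.9653  237.10532]
(157, 195) 0.0463
(200, 190) 0.0476
(250, 190) 0.0123
(187, 258) 0.0545
(213, 248) 0.0515
(242, 243) 0.0534
(205, 200) 0.0487
```

View pics/case.png

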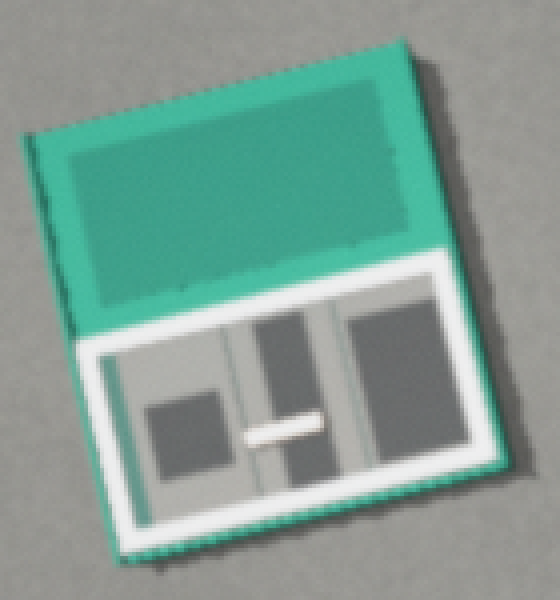

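```bash
cat > mv.py <<'E'
import sys,numpy as np
from scipy.spatial.transform import Rotation as R
def rel(a,b):
    """commanded pose a=(x,y,z mm,yaw) -> b, tool down: shift mm and rotvec in tool axes"""
    A,B=[R.from_euler('xyz',[180,0,p[3]],degrees=True) for p in (a,b)]
    s=A.inv().apply(np.subtract(b[:3],a[:3])); r=(A.inv()*B).as_rotvec()
    return s.round(0),r.round(3)
if __name__=='__main__':
    w=[eval(x) for x in sys.argv[1:]]
    for a,b in zip(w,w[1:]): print(a,b,*rel(a,b), 'rows',max(np.linalg.norm(np.subtract(b[:3],a[:3]))/41.7,abs(b[3]-a[3])/7.16).round(1))
E
python3 - <<'E'
from h import *
c=load('top'); P=cloud(c)
print('device max z',np.percentile(P[235:375,0:72,2],99), P[235:375,60:72].reshape(-1,3).mean(0))
print('drum,meter recess',world(c,[(187.6,258.7),(242,245.4)],.012)*1000)
print('drum',world(c,[(354.5,213.5)],.034)*1000,)
E
python3 mv.py "(293,663,304,156.2)" "(473,218,304,104.5)" "(473,218,130,104.5)"
```

```text
device max z 0.2979449460142201 [0.35746987 0.58572656 0.05335174]
drum,meter recess [[473.20646007 290.97251643  12.        ]
 [506.81463171 151.75057404  12.        ]]
drum [[ 584.77267874 -135.03149988   34.        ]]
(293, 663, 304, 156.2) (473, 218, 304, 104.5) [-344. -335.   -0.] [-0.    -0.     0.902] rows 11.5
(473, 218, 304, 104.5) (473, 218, 130, 104.5) [  0.  -0. 174.] [0. 0. 0.] rows 4.2
```

Call:
step_arm([
  [0.5,-25,-25,0,0,0,0.07],
  [0.5,-50,-50,0,0,0,0.14],
  [0.5,-75,-75,0,0,0,0.21],
  [0.5,-100,-100,0,0,0,0.28],
  [0.5,-125,-125,0,0,0,0.35],
  [0.5,-150,-150,0,0,0,0.42],
  [0.5,-175,-175,0,0,0,0.49],
  [0.5,-200,-200,0,0,0,0.56],
])

```text
time_s: 0.77
ee_pos: [0.3951, 0.3976, 0.3037]
orientation: [-180.0, 0.0, 123.9]
force: [0.4, 0.3, 0.3]
opening: 0.0428
grasp_force: 0.0
```

```bash
python3 mv.py "(395,399,304,124.1)" "(474,218,200,104)" "(474,218,130,104)" "(598,248,130,104)"
```

```text
(395, 399, 304, 124.1) (474, 218, 200, 104) [-194.  -36.  104.] [ 0.    -0.     0.351] rows 5.4
(474, 218, 200, 104) (474, 218, 130, 104) [ 0. -0. 70.] [0. 0. 0.] rows 1.7
(474, 218, 130, 104) (598, 248, 130, 104) [ -1. 128.   0.] [0. 0. 0.] rows 3.1
```

Call:
step_arm([
  [0.5,-32,-6,17,0,0,0.06],
  [0.5,-65,-12,35,0,0,0.12],
  [0.5,-97,-18,52,0,0,0.18],
  [0.5,-130,-24,69,0,0,0.24],
  [0.5,-162,-30,87,0,0,0.3],
  [0.5,-194,-36,104,0,0,0.351],
  [0.5,-194,-36,104,0,0,0.351],
  [0.5,-194,-36,104,0,0,0.351],
])

```text
time_s: 1.43
ee_pos: [0.4741, 0.2158, 0.1988]
orientation: [-179.8, 0.1, 103.7]
force: [0.2, 0.6, 0.1]
opening: 0.0426
grasp_force: 0.0
```

Run:
```python
from h import *
print(bot.read_state()['ee_pos'],bot.read_state()['orientation'])
c=snap('side'); cv2.imwrite('pics/s1.png',cv2.resize(c['pixels'][110:260,150:350,::-1],None,fx=4,fy=4,interpolation=3))
```

```text
[0.47410395 0.21578838 0.19880643] [-1.79841749e+02  1.11177446e-01  1.03691115e+02]
```

View pics/s1.png

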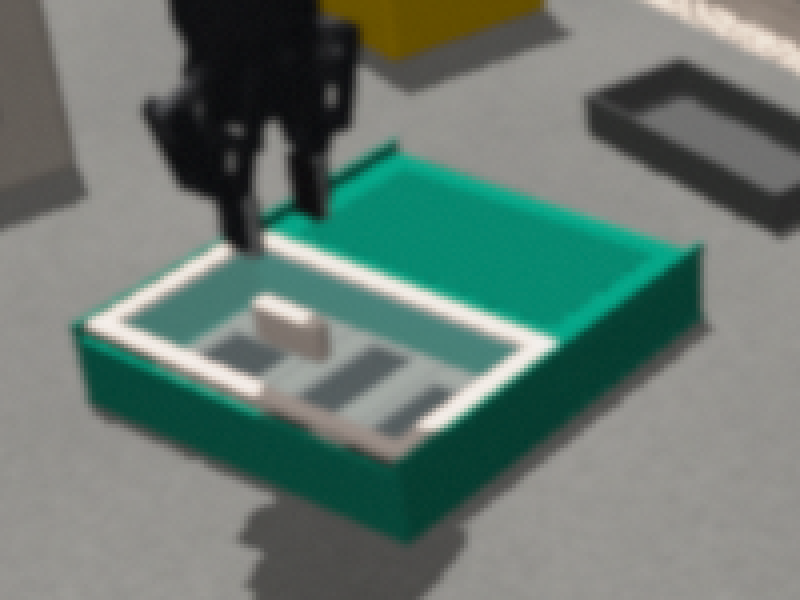

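The gripper straddles the rib at crop (290,325). I'll descend, pinch it, and then slide.

Call:
step_arm([
  [0.5,0,0,35,0,0,0],
  [0.5,0,0,60,0,0,0],
  [0.5,0,0,70,0,0,0],
  [0,0,0,70,0,0,0],
  [0,0,0,70,0,0,0],
  [0,0,0,70,0,0,0],
  [0,0,0,70,0,0,0],
  [0,0,0,70,0,0,0],
], grip_force=30)

```text
time_s: 2.15
ee_pos: [0.4743, 0.2196, 0.1309]
orientation: [179.9, -0.1, 104.0]
force: [-0.4, 1.3, -0.6]
opening: 0.0115
grasp_force: 33.7
```

Call:
step_arm([
  [0,0,15,0,0,0,0],
  [0,0,35,0,0,0,0],
  [0,0,55,0,0,0,0],
  [0,0,75,0,0,0,0],
  [0,0,95,0,0,0,0],
  [0,0,110,0,0,0,0],
  [0,0,120,0,0,0,0],
  [0,0,120,0,0,0,0],
])

```text
time_s: 2.82
ee_pos: [0.5928, 0.2492, 0.1309]
orientation: [179.7, -0.1, 104.0]
force: [1.4, 3.8, 3.4]
opening: 0.0113
grasp_force: 34.3
```

Call:
step_arm([
  [0,0,3,0,0,0,0],
  [0,0,6,0,0,0,0],
  [0,0,8,0,0,0,0],
  [0,0,8,0,0,0,0],
])

```text
time_s: 3.15
ee_pos: [0.5979, 0.2505, 0.1309]
orientation: [179.9, -0.1, 104.0]
force: [-2.4, 3.7, 5.9]
opening: 0.0115
grasp_force: 34.6
```

Call:
step_arm([
  [0,0,2,0,0,0,0],
  [0,0,4,0,0,0,0],
  [0,0,5,0,0,0,0],
  [0,0,5,0,0,0,0],
])

```text
time_s: 3.48
ee_pos: [0.5987, 0.2507, 0.1309]
orientation: [-179.5, -0.1, 104.0]
force: [-9.8, 1.9, 13.5]
opening: 0.0113
grasp_force: 36.0
```

Call:
step_arm([
  [0,0,-4,0,0,0,0],
  [0.4,0,-4,0,0,0,0],
  [0.4,0,-4,0,0,0,0],
  [0.4,0,-4,0,0,0,0],
  [0.4,0,-4,-30,0,0,0],
  [0.4,0,-4,-70,0,0,0],
  [0.4,0,-4,-110,0,0,0],
  [0.4,0,-4,-110,0,0,0],
])

```text
time_s: 4.15
ee_pos: [0.6039, 0.2499, 0.2475]
orientation: [179.2, -0.1, 103.9]
force: [1.5, 0.1, 0.1]
opening: 0.0341
grasp_force: 0.0
```

```bash
python3 mv.py "(599,250,240,104)" "(607,-60,240,40)" "(610,-303,200,-2)" "(610,-303,76,-2)"
python3 - <<'E'
from h import *
c=snap('side'); cv2.imwrite('pics/s2.png',cv2.resize(c['pixels'][110:260,150:350,::-1],None,fx=4,fy=4,interpolation=3))
E
```

```text
Traceback (most recent call last):
  File "mv.py", line 10, in <module>
    for a,b in zip(w,w[1:]): print(a,b,*rel(a,b), 'rows',max(np.linalg.norm(np.subtract(b[:3],a[:3]))/41.7,abs(b[3]-a[3])/7.16).round(1))
                                                         ^^^^^^^^^^^^^^^^^^^^^^^^^^^^^^^^^^^^^^^^^^^^^^^^^^^^^^^^^^^^^^^^^^^^^^^^^^^^
AttributeError: 'float' object has no attribute 'round'
```

View pics/s2.png

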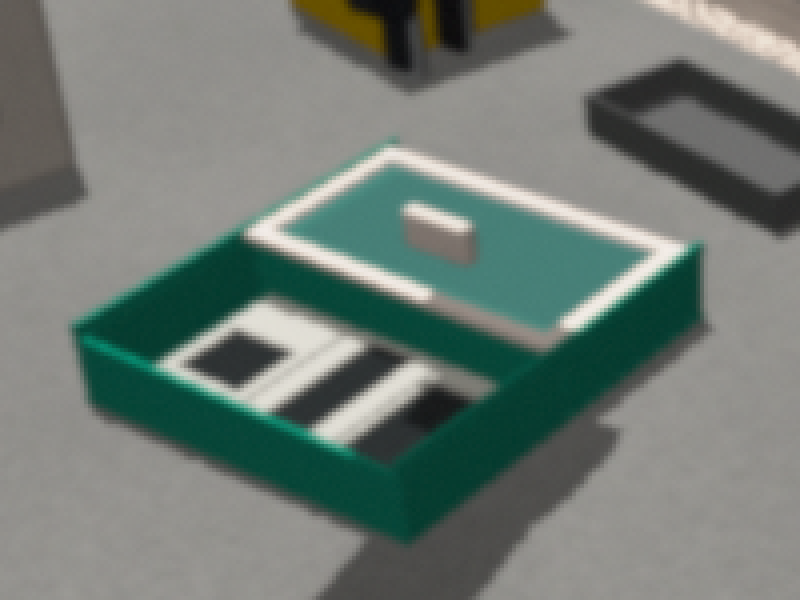

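The cover is fully back at crop (450,230) and the three recesses are exposed. Next is the meter.

```bash
sed -i 's/.round(1))$/)/' mv.py; python3 mv.py "(600,249.5,240,104)" "(607,-60,240,48)" "(610,-303,140,-2)" "(610,-303,77,-2)"
python3 - <<'E'
from h import *
s=bot.read_state(); print(s['ee_pos'],s['orientation'])
c=snap('top')
print(world(c,[(421,204.5)],.022)*1000)
E
```

```text
(600, 249.5, 240, 104) (607, -60, 240, 48) [-302.  -68.   -0.] [ 0.    -0.     0.977] rows 7.82122905027933
(607, -60, 240, 48) (610, -303, 140, -2) [-179.  165.  100.] [-0.    -0.     0.873] rows 6.983240223463687
(610, -303, 140, -2) (610, -303, 77, -2) [-0. -0. 63.] [0. 0. 0.] rows 1.5107913669064748
[0.60236325 0.24968858 0.24449173] [ 1.79442556e+02 -4.40348573e-02  1.03907775e+02]
[[ 608.96427284 -305.90316599   22.        ]]
```

Call:
step_arm([
  [0.9,-38,-9,0,0,0,0.122],
  [0.9,-76,-17,0,0,0,0.244],
  [0.9,-113,-26,0,0,0,0.366],
  [0.9,-151,-34,0,0,0,0.489],
  [0.9,-189,-43,0,0,0,0.611],
  [0.9,-227,-51,0,0,0,0.733],
  [0.9,-264,-60,0,0,0,0.855],
  [0.9,-302,-68,0,0,0,0.977],
])

```text
time_s: 4.92
ee_pos: [0.6045, -0.0616, 0.2381]
orientation: [-179.9, 0.2, 47.6]
force: [0.1, 0.7, -0.1]
opening: 0.0769
grasp_force: 0.0
```

Call:
step_arm([
  [0.9,-25,24,14,0,0,0.122],
  [0.9,-50,47,28,0,0,0.244],
  [0.9,-75,70,42,0,0,0.366],
  [0.9,-100,94,56,0,0,0.489],
  [0.9,-128,118,71,0,0,0.611],
  [0.9,-155,143,86,0,0,0.755],
  [0.9,-179,165,100,0,0,0.873],
  [0.9,-179,165,100,0,0,0.873],
])

```text
time_s: 5.58
ee_pos: [0.6044, -0.3117, 0.1362]
orientation: [179.6, 0.4, -2.8]
force: [-0.7, -0.8, 0.2]
opening: 0.0766
grasp_force: 0.0
```

Run:
```python
from h import *
c=snap('side'); cv2.imwrite('pics/s3.png',cv2.resize(c['pixels'][190:390,340:560,::-1],None,fx=3,fy=3,interpolation=3))
s=bot.read_state(); print(s['ee_pos'],s['orientation'],s['opening'])
```

```text
[ 0.60530166 -0.30797004  0.13682967] [179.81283427   0.35898067  -2.49489675] 0.0766486198102097
```

View pics/s3.png

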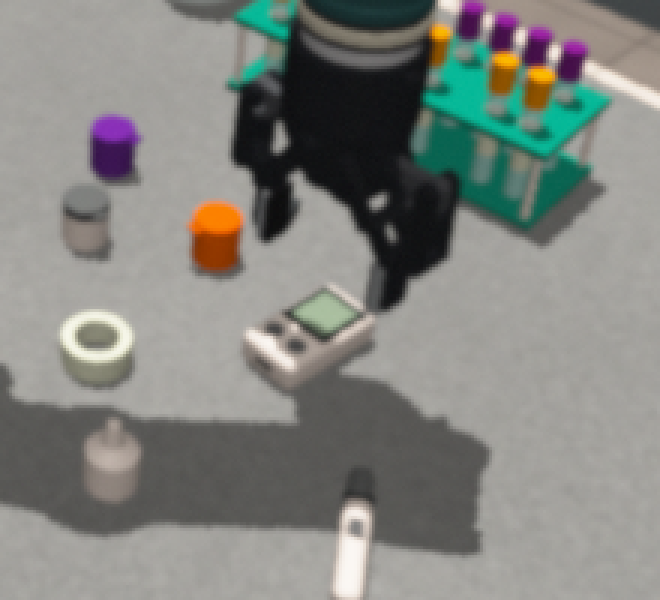

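The fingers straddle the meter at crop (310,335). The orange one stays clear at (215,235). I'll descend and grip.

Call:
step_arm([
  [0.9,3,0,25,0,0,0],
  [0.9,3,0,50,0,0,0],
  [0.9,3,0,62,0,0,0],
  [0.3,3,0,62,0,0,0],
  [0.3,3,0,62,0,0,0],
  [0.3,3,0,62,0,0,0],
  [0.3,3,0,62,0,0,0],
  [0.3,3,0,62,0,0,0],
], grip_force=30)

```text
time_s: 6.3
ee_pos: [0.6126, -0.3035, 0.0794]
orientation: [179.9, -0.1, -2.0]
force: [-0.2, -1.1, -0.3]
opening: 0.0418
grasp_force: 30.3
```

```bash
python3 mv.py "(613,-303,78,-2)" "(585,-180,200,2)"  "(510,152,180,13.6)" "(510,152,100,13.6)"
```

```text
(613, -303, 78, -2) (585, -180, 200, 2) [ -32. -122. -122.] [ 0.    0.   -0.07] rows 4.208411043080858
(585, -180, 200, 2) (510, 152, 180, 13.6) [ -63. -334.   20.] [-0.     0.    -0.202] rows 8.176332756602935
(510, 152, 180, 13.6) (510, 152, 100, 13.6) [-0. -0. 80.] [0. 0. 0.] rows 1.9184652278177456
```

Call:
step_arm([
  [0.3,0,0,-15,0,0,0],
  [0.3,0,0,-40,0,0,0],
  [0.3,0,0,-70,0,0,0],
  [0.3,-4,-15,-95,0,0,0],
  [0.3,-12,-45,-115,0,0,-0.02],
  [0.3,-20,-75,-122,0,0,-0.04],
  [0.3,-27,-100,-122,0,0,-0.06],
  [0.3,-32,-122,-122,0,0,-0.07],
])

```text
time_s: 6.97
ee_pos: [0.5841, -0.1784, 0.2023]
orientation: [-179.9, -0.2, 2.1]
force: [-0.1, 0.4, -0.8]
opening: 0.0414
grasp_force: 30.4
```

Call:
step_arm([
  [0.3,-7,-36,0,0,0,-0.02],
  [0.3,-14,-73,0,0,0,-0.04],
  [0.3,-21,-111,0,0,0,-0.06],
  [0.3,-28,-149,0,0,0,-0.09],
  [0.3,-36,-187,0,0,0,-0.12],
  [0.3,-43,-225,0,0,0,-0.15],
  [0.3,-50,-263,0,0,0,-0.17],
  [0.3,-57,-300,10,0,0,-0.19],
])

```text
time_s: 7.63
ee_pos: [0.5175, 0.1195, 0.1925]
orientation: [-179.9, -0.3, 12.9]
force: [0.9, 0.3, -0.8]
opening: 0.0412
grasp_force: 30.4
```

Call:
step_arm([
  [0.3,-1,-18,5,0,0,-0.006],
  [0.3,-2,-30,10,0,0,-0.012],
  [0.3,-2,-33,10,0,0,-0.012],
  [0.3,-2,-33,10,0,0,-0.012],
  [0.3,-2,-33,10,0,0,-0.012],
])

```text
time_s: 8.05
ee_pos: [0.5084, 0.1475, 0.1808]
orientation: [179.9, -0.1, 13.4]
force: [-0.3, 0.0, -0.5]
opening: 0.0412
grasp_force: 30.4
```

Run:
```python
from h import *
c=snap('side'); cv2.imwrite('pics/s4.png',cv2.resize(c['pixels'][80:260,150:350,::-1],None,fx=3,fy=3,interpolation=3))
s=bot.read_state(); print(s['ee_pos'],s['orientation'],s['opening'])
```

```text
[0.50849557 0.14714816 0.1807506 ] [ 1.79924199e+02 -9.58769705e-02  1.33654441e+01] 0.04139793663911985
```

View pics/s4.png

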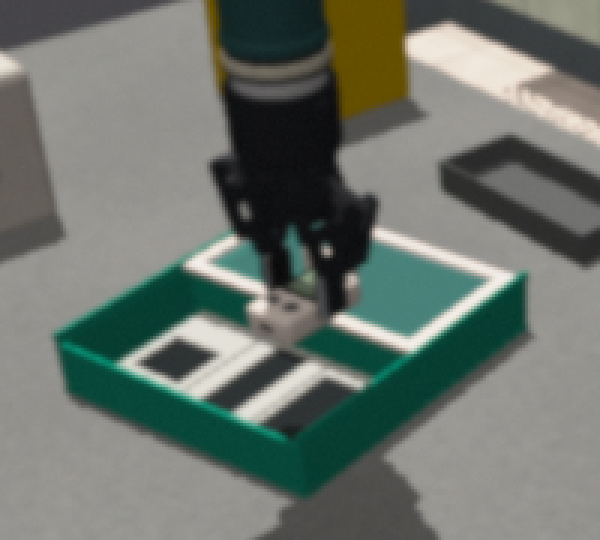

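The meter is held level above the case. I'll refine the bay centres from the earlier unobstructed top image.

Run:
```python
from h import *
c=load('top'); im=c['pixels']; g=im.max(2).astype(int)
roi=np.zeros(g.shape,np.uint8); roi[215:285,165:265]=1
m=((g<75)&(roi>0)).astype(np.uint8)
n,l,st,ce=cv2.connectedComponentsWithStats(m)
for i in range(1,n):
    if st[i,4]>60:
        v,u=np.where(l==i); w=world(c,np.c_[u,v],.011)[:,:2]*1000
        print(ce[i],st[i,4],cv2.minAreaRect(w.astype(np.float32)))
print(np.median(cloud(c)[255:262,184:191,2]))
```

```text
[242.50657895 238.84649123] 456 ((509.6186828613281, 153.3811492919922), (89.97785949707031, 54.641761779785156), 13.991288185119629)
[168.23478261 267.72173913] 115 ((455.2368469238281, 342.54156494140625), (97.3389892578125, 9.184942245483398), 13.817626953125)
0.008501097536000923
```

Call:
step_arm([
  [0.3,3,-3,25,0,0,0],
  [0.3,6,-6,50,0,0,0],
  [0.3,6,-6,68,0,0,0],
  [0.3,6,-6,78,0,0,0],
  [0.3,6,-6,83,0,0,0],
  [0.3,6,-6,86,0,0,0],
  [0.3,6,-6,86,0,0,0],
])

```text
time_s: 8.68
ee_pos: [0.5124, 0.1557, 0.0941]
orientation: [180.0, -0.0, 13.5]
force: [-0.0, 0.1, 0.1]
opening: 0.0414
grasp_force: 30.4
```

Call:
step_arm([
  [0.3,0,0,1,0,0,0],
  [0.3,0,0,2,0,0,0],
  [0.3,0,0,3,0,0,0],
  [0.3,0,0,3,0,0,0],
])

```text
time_s: 9.02
ee_pos: [0.5121, 0.1568, 0.0912]
orientation: [-180.0, -0.0, 13.6]
force: [-1.3, -0.0, 0.1]
opening: 0.0416
grasp_force: 30.4
```

Call:
step_arm([
  [0.3,0,0,1,0,0,0],
  [0.3,0,0,2,0,0,0],
  [0.3,0,0,3,0,0,0],
  [0.3,0,0,3,0,0,0],
])

```text
time_s: 9.35
ee_pos: [0.5119, 0.1567, 0.0877]
orientation: [-180.0, 0.0, 13.6]
force: [0.4, 0.6, -0.3]
opening: 0.0413
grasp_force: 30.4
```

Call:
step_arm([
  [0.3,0,0,1,0,0,0],
  [0.3,0,0,1,0,0,0],
  [0.3,0,0,2,0,0,0],
  [0.3,0,0,2,0,0,0],
])

```text
time_s: 9.68
ee_pos: [0.5121, 0.1566, 0.0859]
orientation: [-180.0, -0.0, 13.6]
force: [-0.6, 0.1, -0.2]
opening: 0.0418
grasp_force: 30.4
```

Call:
step_arm([
  [0.3,0,0,1,0,0,0],
  [0.3,0,0,1,0,0,0],
  [0.3,0,0,2,0,0,0],
  [0.3,0,0,2,0,0,0],
])

```text
time_s: 10.02
ee_pos: [0.512, 0.1565, 0.0858]
orientation: [-179.9, -0.0, 13.5]
force: [-3.9, 0.9, 19.0]
opening: 0.0416
grasp_force: 32.2
```

Run:
```python
from h import *
c=snap('side'); cv2.imwrite('pics/s5.png',cv2.resize(c['pixels'][120:260,170:350,::-1],None,fx=4,fy=4,interpolation=3))
s=bot.read_state(); print(s['force'])
```

```text
[-4.35161629  0.36998441 18.73633888]
```

View pics/s5.png

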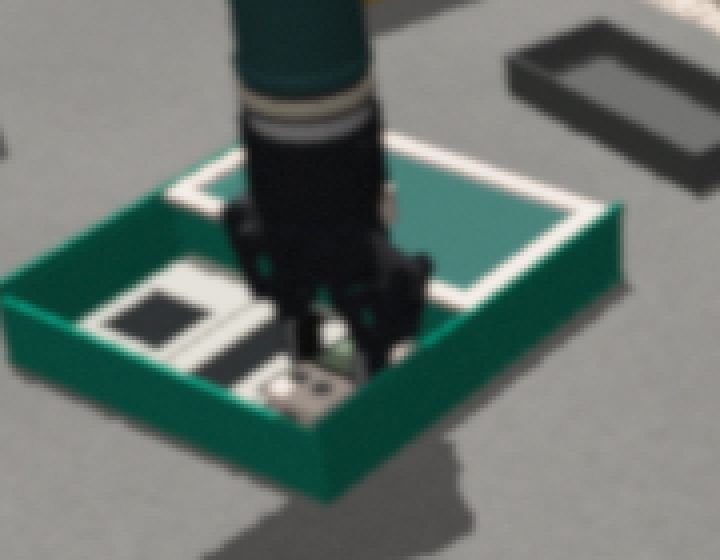

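The meter is seated in its recess at crop (320,385), with contact at 19 N. I'll ease off and release.

Call:
step_arm([
  [0.3,0,0,-2,0,0,0],
  [0.6,0,0,-2,0,0,0],
  [0.6,0,0,-2,0,0,0],
  [0.6,0,0,-2,0,0,0],
  [0.6,0,0,-15,0,0,0],
  [0.6,0,0,-50,0,0,0],
  [0.6,0,0,-90,0,0,0],
  [0.6,0,0,-130,0,0,0],
])

```text
time_s: 10.73
ee_pos: [0.5112, 0.1564, 0.2143]
orientation: [179.9, 0.2, 13.6]
force: [0.6, 0.9, 0.0]
opening: 0.0512
grasp_force: 0.0
```

Call:
step_arm([
  [0.6,0,0,-5,0,0,0],
  [0.6,0,0,-5,0,0,0],
  [0.6,0,0,-5,0,0,0],
])

```text
time_s: 10.98
ee_pos: [0.5116, 0.1571, 0.2186]
orientation: [-180.0, 0.0, 13.6]
force: [-0.5, 0.4, -0.7]
opening: 0.051
grasp_force: 0.0
```

```bash
python3 mv.py "(512,156,219,13.6)" "(508,-150,219,24)" "(506,-421,130,32.6)" "(506,-421,76,32.6)"
python3 - <<'E'
from h import *
s=bot.read_state(); print(s['ee_pos'],s['orientation'])
c=load('top'); P=cloud(c)
m=(P[...,2]>.008)&(P[...,2]<.05); m[:225]=0;m[265:]=0;m[:,:445]=0;m[:,485:]=0
u,v=np.where(m)[1],np.where(m)[0]
w=world(c,np.c_[u,v],.016)[:,:2]*1000; print(len(u),cv2.minAreaRect(w.astype(np.float32)),w.mean(0))
E
```

```text
(512, 156, 219, 13.6) (508, -150, 219, 24) [-76. 296.   0.] [ 0.     0.    -0.182] rows 7.338756419043611
(508, -150, 219, 24) (506, -421, 130, 32.6) [-112.  247.   89.] [ 0.    0.   -0.15] rows 6.840461898351555
(506, -421, 130, 32.6) (506, -421, 76, 32.6) [-0. -0. 54.] [0. 0. 0.] rows 1.2949640287769784
[0.51157494 0.15706386 0.21860891] [-1.79974525e+02  1.77841998e-02  1.36110491e+01]
262 ((508.51470947265625, -412.6466369628906), (88.54061889648438, 102.70079040527344), 83.27445220947266) [ 503.44145096 -420.1247985 ]
```

Call:
step_arm([
  [0.6,-9,37,0,0,0,-0.02],
  [0.6,-19,74,0,0,0,-0.04],
  [0.6,-28,111,0,0,0,-0.06],
  [0.6,-38,148,0,0,0,-0.09],
  [0.6,-47,185,0,0,0,-0.11],
  [0.6,-57,222,0,0,0,-0.14],
  [0.6,-66,259,0,0,0,-0.16],
  [0.6,-76,296,0,0,0,-0.182],
])

```text
time_s: 11.65
ee_pos: [0.5063, -0.1501, 0.2168]
orientation: [-179.8, 0.2, 24.1]
force: [1.4, -0.3, -0.1]
opening: 0.0513
grasp_force: 0.0
```

Call:
step_arm([
  [0.6,-16,35,12,0,0,-0.02],
  [0.6,-32,71,25,0,0,-0.04],
  [0.6,-48,106,38,0,0,-0.06],
  [0.6,-64,141,51,0,0,-0.09],
  [0.6,-80,177,64,0,0,-0.11],
  [0.6,-97,214,77,0,0,-0.13],
  [0.6,-112,247,89,0,0,-0.15],
  [0.6,-112,247,89,0,0,-0.15],
])

```text
time_s: 12.32
ee_pos: [0.5011, -0.4292, 0.1263]
orientation: [179.9, 0.4, 32.0]
force: [-1.9, -1.2, -0.2]
opening: 0.051
grasp_force: 0.0
```

Call:
step_arm([
  [0.6,0,0,0,0,0,0],
  [0.6,0,0,0,0,0,0],
  [0.6,0,0,0,0,0,0],
])

```text
time_s: 12.57
ee_pos: [0.5057, -0.4177, 0.1285]
orientation: [-179.8, -0.0, 32.7]
force: [0.5, -0.1, -0.1]
opening: 0.0514
grasp_force: 0.0
```

Run:
```python
from h import *
c=snap('side'); cv2.imwrite('pics/s6.png',cv2.resize(c['pixels'][250:420,370:550,::-1],None,fx=3,fy=3,interpolation=3))
s=bot.read_state(); print(s['ee_pos'],s['orientation'],s['opening'])
```

```text
[ 0.50609453 -0.41767693  0.12902659] [-1.79838847e+02 -4.42811728e-02  3.27171955e+01] 0.05133118043444844
```

View pics/s6.png

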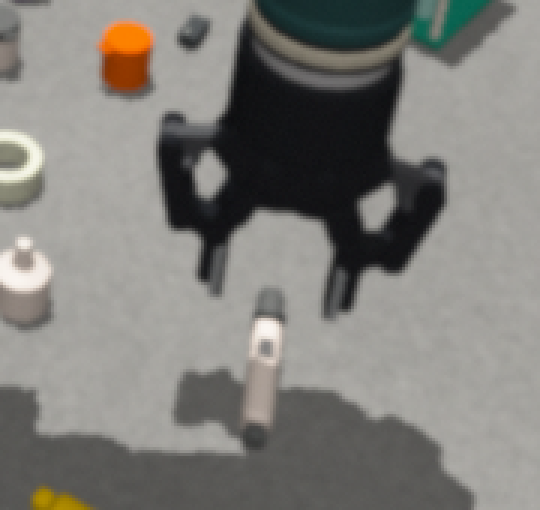

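The fingers straddle the pen at crop (262,365). I'll descend and grip.

Call:
step_arm([
  [0.6,0,0,25,0,0,0],
  [0.6,0,0,45,0,0,0],
  [0.6,0,0,53,0,0,0],
  [0.05,0,0,53,0,0,0],
  [0.05,0,0,53,0,0,0],
  [0.05,0,0,53,0,0,0],
  [0.05,0,0,53,0,0,0],
  [0.05,0,0,53,0,0,0],
])

```text
time_s: 13.28
ee_pos: [0.5062, -0.4206, 0.0781]
orientation: [179.9, -0.0, 32.6]
force: [0.1, 0.3, 3.3]
opening: 0.0151
grasp_force: 33.5
```

```bash
python3 - <<'E'
from h import *
s=bot.read_state(); print(s['ee_pos'],s['orientation'],s['opening'])
E
python3 mv.py "(506,-421,77,32.6)" "(508,-270,200,28)" "(500,30,200,20)" "(494,225,180,14)"
```

```text
[ 0.50622379 -0.42056263  0.07809541] [ 1.79888721e+02 -3.24718855e-02  3.25970666e+01] 0.015148958334911394
(506, -421, 77, 32.6) (508, -270, 200, 28) [  83. -126. -123.] [ 0.   -0.    0.08] rows 4.670660117463613
(508, -270, 200, 28) (500, 30, 200, 20) [ 134. -269.   -0.] [ 0.   -0.    0.14] rows 7.19680210336794
(500, 30, 200, 20) (494, 225, 180, 14) [  61. -185.   20.] [ 0.    -0.     0.105] rows 4.7029919021686615
```

Call:
step_arm([
  [0.05,0,0,-15,0,0,0],
  [0.05,0,0,-40,0,0,0],
  [0.05,0,0,-75,0,0,0],
  [0.05,10,-15,-105,0,0,0],
  [0.05,28,-42,-120,0,0,0.02],
  [0.05,46,-70,-123,0,0,0.04],
  [0.05,65,-98,-123,0,0,0.06],
  [0.05,83,-126,-123,0,0,0.08],
])

```text
time_s: 13.95
ee_pos: [0.508, -0.2682, 0.202]
orientation: [179.9, -0.1, 27.9]
force: [0.5, 1.8, -0.6]
opening: 0.0154
grasp_force: 33.1
```

Call:
step_arm([
  [0.05,17,-34,0,0,0,0.02],
  [0.05,33,-67,0,0,0,0.035],
  [0.05,50,-101,0,0,0,0.05],
  [0.05,67,-134,0,0,0,0.07],
  [0.05,84,-168,0,0,0,0.09],
  [0.05,100,-202,0,0,0,0.11],
  [0.05,117,-236,0,0,0,0.125],
  [0.05,134,-269,0,0,0,0.14],
])

```text
time_s: 14.62
ee_pos: [0.4995, 0.033, 0.2012]
orientation: [-180.0, -0.1, 19.9]
force: [1.2, 0.0, -0.1]
opening: 0.0154
grasp_force: 33.1
```

Call:
step_arm([
  [0.05,12,-36,4,0,0,0.02],
  [0.05,24,-73,8,0,0,0.04],
  [0.05,36,-110,12,0,0,0.06],
  [0.05,48,-147,16,0,0,0.08],
  [0.05,56,-170,20,0,0,0.095],
  [0.05,61,-185,20,0,0,0.105],
  [0.05,61,-185,20,0,0,0.105],
  [0.05,61,-185,20,0,0,0.105],
])

```text
time_s: 15.28
ee_pos: [0.4939, 0.2268, 0.1807]
orientation: [-180.0, -0.1, 14.1]
force: [-0.2, -0.8, 0.6]
opening: 0.0149
grasp_force: 33.1
```

Call:
step_arm([
  [0.05,0,0,0,0,0,0],
  [0.05,0,0,0,0,0,0],
  [0.05,0,0,0,0,0,0],
  [0.05,0,0,0,0,0,0],
])

```text
time_s: 15.62
ee_pos: [0.494, 0.2244, 0.1803]
orientation: [180.0, -0.0, 13.8]
force: [0.4, -0.8, -0.8]
opening: 0.0147
grasp_force: 33.1
```

Run:
```python
from h import *
c=snap('side'); cv2.imwrite('pics/s7.png',cv2.resize(c['pixels'][80:260,150:350,::-1],None,fx=3,fy=3,interpolation=3))
s=bot.read_state(); print(s['ee_pos'],s['orientation'],s['opening'])
```

```text
[0.49401716 0.22477268 0.18015047] [ 1.79999086e+02 -3.99731492e-03  1.38598879e+01] 0.01499397664402322
```

View pics/s7.png

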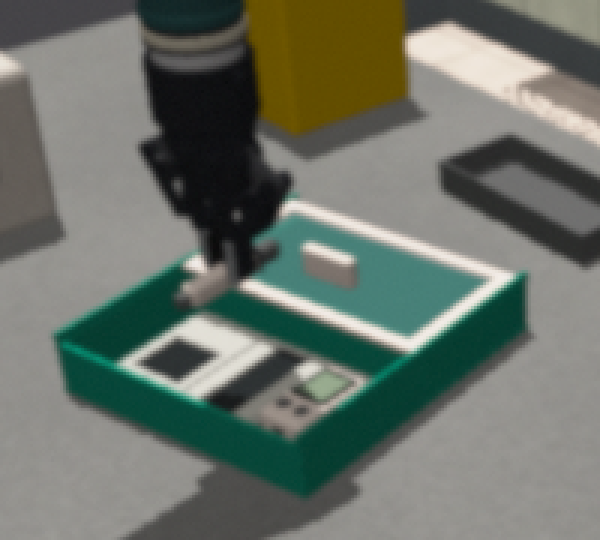

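The meter lies flat in its bay at crop (310,395). The pen is level above the pen recess, so I'll lower it.

Call:
step_arm([
  [0.05,0,0,30,0,0,0],
  [0.05,0,0,60,0,0,0],
  [0.05,0,0,80,0,0,0],
  [0.05,0,0,88,0,0,0],
  [0.05,0,0,92,0,0,0],
  [0.05,0,0,94,0,0,0],
  [0.05,0,0,94,0,0,0],
])

```text
time_s: 16.25
ee_pos: [0.4944, 0.2257, 0.0864]
orientation: [180.0, -0.1, 13.9]
force: [0.3, -0.1, 0.1]
opening: 0.0152
grasp_force: 33.1
```

Call:
step_arm([
  [0.05,0,0,0.5,0,0,0],
  [0.05,0,0,1,0,0,0],
  [0.05,0,0,1,0,0,0],
])

```text
time_s: 16.5
ee_pos: [0.4942, 0.2261, 0.0857]
orientation: [-180.0, -0.1, 14.0]
force: [0.1, 0.1, -1.4]
opening: 0.0147
grasp_force: 33.1
```

Call:
step_arm([
  [0.05,0,0,0.5,0,0,0],
  [0.05,0,0,1,0,0,0],
  [0.05,0,0,1,0,0,0],
])

```text
time_s: 16.75
ee_pos: [0.4941, 0.2261, 0.085]
orientation: [-179.9, -0.1, 14.0]
force: [-1.7, -0.2, 7.3]
opening: 0.0148
grasp_force: 34.2
```

Call:
step_arm([
  [0.05,0,0,0.5,0,0,0],
  [0.05,0,0,1,0,0,0],
  [0.05,0,0,1,0,0,0],
])

```text
time_s: 17.0
ee_pos: [0.4941, 0.226, 0.085]
orientation: [-179.9, -0.1, 14.0]
force: [-3.2, 0.4, 17.1]
opening: 0.0152
grasp_force: 35.3
```

Call:
step_arm([
  [0.05,0,0,-2,0,0,0],
  [0.4,0,0,-2,0,0,0],
  [0.4,0,0,-2,0,0,0],
  [0.4,0,0,-2,0,0,0],
  [0.4,0,0,-15,0,0,0],
  [0.4,0,0,-50,0,0,0],
  [0.4,0,0,-90,0,0,0],
  [0.4,0,0,-120,0,0,0],
])

```text
time_s: 17.67
ee_pos: [0.4939, 0.2256, 0.2044]
orientation: [180.0, 0.0, 13.9]
force: [0.3, -0.0, -0.1]
opening: 0.0343
grasp_force: 0.0
```

Call:
step_arm([
  [0.5,0,0,0,0,0,0],
  [0.6,0,0,0,0,0,0],
  [0.7,0,0,0,0,0,0],
  [0.7,0,0,0,0,0,0],
])

```text
time_s: 18.0
ee_pos: [0.4928, 0.2258, 0.2016]
orientation: [180.0, 0.2, 14.0]
force: [-0.4, 0.5, -0.1]
opening: 0.0597
grasp_force: 0.0
```

```bash
python3 - <<'E'
from h import *
s=bot.read_state(); print(s['ee_pos'],s['orientation'],s['opening'])
E
python3 mv.py "(494,226,204,14)" "(545,45,204,45)" "(584,-134,140,70)"  "(584,-134,80,70)"
```

```text
[0.49279593 0.22582612 0.2015925 ] [1.79978430e+02 1.62023281e-01 1.39903904e+01] 0.05971250669493913
(494, 226, 204, 14) (545, 45, 204, 45) [  6. 188.   0.] [-0.     0.    -0.541] rows 4.509541156999235
(545, 45, 204, 45) (584, -134, 140, 70) [-99. 154.  64.] [-0.     0.    -0.436] rows 4.653637715761354
(584, -134, 140, 70) (584, -134, 80, 70) [ 0. -0. 60.] [0. 0. 0.] rows 1.4388489208633093
```

Call:
step_arm([
  [0.7,1,31,0,0,0,-0.09],
  [0.7,2,63,0,0,0,-0.18],
  [0.7,3,94,0,0,0,-0.27],
  [0.7,4,125,0,0,0,-0.36],
  [0.7,5,157,0,0,0,-0.45],
  [0.7,6,188,0,0,0,-0.541],
  [0.7,6,188,0,0,0,-0.541],
])

```text
time_s: 18.58
ee_pos: [0.5461, 0.0362, 0.2027]
orientation: [179.7, 0.1, 44.5]
force: [-1.0, -0.1, -0.0]
opening: 0.0598
grasp_force: 0.0
```

Call:
step_arm([
  [0.7,-16,26,10,0,0,-0.07],
  [0.7,-33,52,21,0,0,-0.15],
  [0.7,-50,77,32,0,0,-0.22],
  [0.7,-66,103,43,0,0,-0.29],
  [0.7,-83,129,54,0,0,-0.36],
  [0.7,-99,154,64,0,0,-0.436],
  [0.7,-99,154,64,0,0,-0.436],
  [0.7,-99,154,64,0,0,-0.436],
])

```text
time_s: 19.25
ee_pos: [0.5825, -0.1369, 0.137]
orientation: [-179.8, 0.1, 69.6]
force: [-0.1, 0.2, -0.3]
opening: 0.0595
grasp_force: 0.0
```

Call:
step_arm([
  [0.7,0,0,0,0,0,0],
  [0.7,0,0,0,0,0,0],
  [0.7,0,0,0,0,0,0],
])

```text
time_s: 19.5
ee_pos: [0.5837, -0.1319, 0.1387]
orientation: [-179.9, -0.0, 70.1]
force: [0.5, -0.1, -0.4]
opening: 0.0602
grasp_force: 0.0
```

Run:
```python
from h import *
c=snap('side'); cv2.imwrite('pics/s8.png',cv2.resize(c['pixels'][170:310,300:460,::-1],None,fx=3,fy=3,interpolation=3))
s=bot.read_state(); print(s['ee_pos'],s['orientation'],s['opening'])
# drum lid top centre from side picture, initial side image not stored: use first top
P=cloud(c)[240:285,355:382].reshape(-1,3); q=P[(P[:,2]>.028)&(P[:,2]<.045)]; print(len(q),np.median(q,0),cv2.minEnclosingCircle((q[:,:2]*1000).astype(np.float32)))
```

```text
[ 0.58383811 -0.1320959   0.13888962] [-1.79964846e+02 -4.31337792e-02  7.00855014e+01] 0.05982635518680563
161 [ 0.58142466 -0.13728436  0.03329601] ((583.0960083007812, -137.60726928710938), 19.03340721130371)
```

View pics/s8.png

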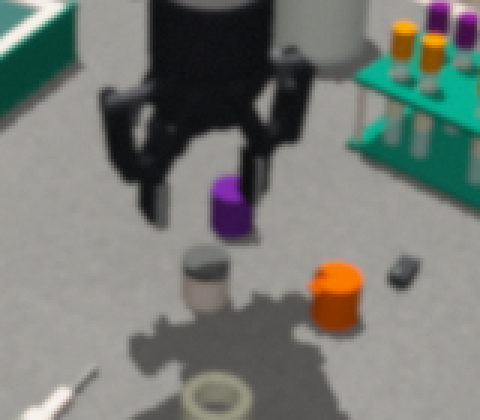

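The fingers are either side of the grey-lidded drum at crop (205,275), and purple (232,205) and orange (335,295) are clear. I'll descend and grip.

Call:
step_arm([
  [0.7,-2,0,20,0,0,0],
  [0.7,-2,0,45,0,0,0],
  [0.7,-2,0,59,0,0,0],
  [0.2,-2,0,59,0,0,0],
  [0.2,-2,0,59,0,0,0],
  [0.2,-2,0,59,0,0,0],
  [0.2,-2,0,59,0,0,0],
  [0.2,-2,0,59,0,0,0],
])

```text
time_s: 20.22
ee_pos: [0.5838, -0.136, 0.081]
orientation: [179.9, -0.0, 70.0]
force: [-0.2, -0.3, 0.6]
opening: 0.0312
grasp_force: 29.7
```

```bash
python3 - <<'E'
from h import *
s=bot.read_state(); print(s['ee_pos'],s['orientation'],s['opening'])
E
python3 mv.py "(584,-135,81,70)" "(565,-50,220,78)" "(475,293,190,104)"
```

```text
[ 0.58381191 -0.13602056  0.08098628] [ 1.79888575e+02 -1.24674386e-02  6.99537026e+01] 0.03124329142240318
(584, -135, 81, 70) (565, -50, 220, 78) [  73.  -47. -139.] [ 0.    0.   -0.14] rows 3.933657869474716
(565, -50, 220, 78) (475, 293, 190, 104) [ 317. -159.   30.] [ 0.     0.    -0.454] rows 8.534239520660883
```

Call:
step_arm([
  [0.2,0,0,-15,0,0,0],
  [0.2,0,0,-40,0,0,0],
  [0.2,0,0,-75,0,0,0],
  [0.2,9,-6,-105,0,0,-0.02],
  [0.2,24,-15,-125,0,0,-0.05],
  [0.2,40,-26,-139,0,0,-0.08],
  [0.2,57,-36,-139,0,0,-0.11],
  [0.2,73,-47,-139,0,0,-0.14],
])

```text
time_s: 20.88
ee_pos: [0.5648, -0.0505, 0.2211]
orientation: [179.8, -0.1, 78.0]
force: [1.0, 1.0, -0.3]
opening: 0.0311
grasp_force: 29.8
```

Call:
step_arm([
  [0.2,33,-16,0,0,0,-0.05],
  [0.2,66,-33,0,0,0,-0.1],
  [0.2,99,-50,0,0,0,-0.15],
  [0.2,132,-66,0,0,0,-0.2],
  [0.2,166,-83,0,0,0,-0.25],
  [0.2,200,-100,0,0,0,-0.3],
  [0.2,234,-117,0,0,0,-0.35],
  [0.2,267,-134,0,0,0,-0.4],
])

```text
time_s: 21.55
ee_pos: [0.488, 0.2397, 0.2198]
orientation: [179.9, -0.0, 101.0]
force: [0.8, -0.3, -0.1]
opening: 0.0312
grasp_force: 29.8
```

Run:
```python
from scipy.spatial.transform import Rotation as R
import numpy as np
from mv import rel
A=R.from_euler('xyz',[180,0,78],degrees=True); p=np.array([565,-50,220])+A.apply([267,-134,0]); y=78+np.degrees(.4)
print(p,y,rel((*p,y),(475,293,190,104)))
```

```text
[489.44064295 239.02557597 220.        ] 100.91831180523293 (array([56., -4., 30.]), array([ 0.   ,  0.   , -0.054]))
```

Call:
step_arm([
  [0.2,30,-2,10,0,0,-0.03],
  [0.2,48,-3,22,0,0,-0.054],
  [0.2,56,-4,30,0,0,-0.054],
  [0.2,56,-4,30,0,0,-0.054],
  [0.2,56,-4,30,0,0,-0.054],
  [0.2,56,-4,30,0,0,-0.054],
  [0.2,56,-4,30,0,0,-0.054],
])

```text
time_s: 22.13
ee_pos: [0.4753, 0.2895, 0.1893]
orientation: [180.0, 0.1, 103.7]
force: [-0.2, -0.3, 0.2]
opening: 0.0313
grasp_force: 29.8
```

Run:
```python
from h import *
s=bot.read_state(); print(s['ee_pos'],s['orientation'],s['opening'])
```

```text
[0.47527033 0.28949381 0.18928923] [1.79966949e+02 7.31351753e-02 1.03728124e+02] 0.03129424536880834
```

Call:
step_arm([
  [0.2,0,0,30,0,0,0],
  [0.2,0,0,60,0,0,0],
  [0.2,0,0,82,0,0,0],
  [0.2,0,0,94,0,0,0],
  [0.2,0,0,98,0,0,0],
  [0.2,0,0,101,0,0,0],
  [0.2,0,0,101,0,0,0],
])

```text
time_s: 22.72
ee_pos: [0.4748, 0.2917, 0.0883]
orientation: [179.9, 0.0, 103.9]
force: [-0.0, 0.4, -0.7]
opening: 0.0313
grasp_force: 29.8
```

Call:
step_arm([
  [0.2,0,0,0.5,0,0,0],
  [0.2,0,0,1,0,0,0],
  [0.2,0,0,1,0,0,0],
])

```text
time_s: 22.97
ee_pos: [0.4745, 0.2924, 0.0878]
orientation: [179.9, -0.0, 104.0]
force: [0.3, 0.2, -0.3]
opening: 0.0314
grasp_force: 29.8
```

Call:
step_arm([
  [0.2,0,0,0.5,0,0,0],
  [0.2,0,0,1,0,0,0],
  [0.2,0,0,1,0,0,0],
])

```text
time_s: 23.22
ee_pos: [0.4744, 0.2924, 0.087]
orientation: [179.9, -0.0, 104.0]
force: [-1.5, -0.4, 7.0]
opening: 0.0313
grasp_force: 30.6
```

Call:
step_arm([
  [0.2,0,0,0.5,0,0,0],
  [0.2,0,0,1,0,0,0],
  [0.2,0,0,1,0,0,0],
])

```text
time_s: 23.47
ee_pos: [0.4745, 0.2924, 0.087]
orientation: [179.9, -0.1, 104.0]
force: [-2.2, -1.3, 16.0]
opening: 0.0315
grasp_force: 31.4
```

Call:
step_arm([
  [0.2,0,0,-1.5,0,0,0],
  [0.55,0,0,-1.5,0,0,0],
  [0.55,0,0,-1.5,0,0,0],
  [0.55,0,0,-1.5,0,0,0],
  [0.55,0,0,-15,0,0,0],
  [0.55,0,0,-50,0,0,0],
  [0.55,0,0,-90,0,0,0],
  [0.55,0,0,-125,0,0,0],
])

```text
time_s: 24.13
ee_pos: [0.4738, 0.2918, 0.2109]
orientation: [-179.9, 0.0, 104.0]
force: [1.7, 0.1, -0.3]
opening: 0.0467
grasp_force: 0.0
```

```bash
python3 mv.py "(475,293,211,104)" "(599,250.5,200,104)" "(599,250.5,130,104)"
python3 - <<'E'
from h import *
c=snap('side'); a=cv2.resize(c['pixels'][100:260,160:340,::-1],None,fx=4,fy=4,interpolation=3); cv2.imwrite('pics/s9.png',a)
E
```

```text
(475, 293, 211, 104) (599, 250.5, 200, 104) [-71. 110.  11.] [0. 0. 0.] rows 3.1544800586497432
(599, 250.5, 200, 104) (599, 250.5, 130, 104) [ 0. -0. 70.] [0. 0. 0.] rows 1.6786570743405274
```

View pics/s9.png

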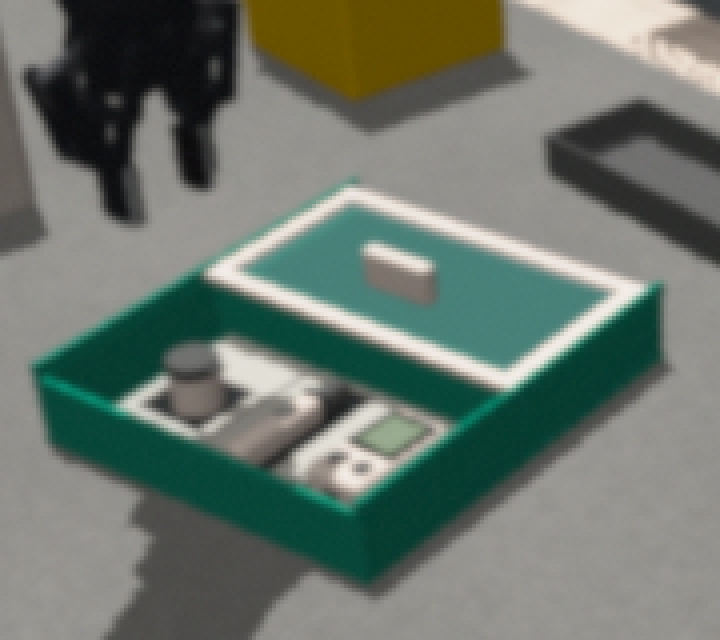

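The drum (crop 193,380), pen (270,420) and meter (380,440) all sit in their recesses. I'll move to the rib and do a numeric depth check on the way.

Call:
step_arm([
  [0.5,-18,28,3,0,0,0],
  [0.5,-36,56,6,0,0,0],
  [0.5,-54,84,9,0,0,0],
  [0.5,-71,110,11,0,0,0],
  [0.5,-71,110,11,0,0,0],
  [0.5,-71,110,11,0,0,0],
  [0.5,-71,110,11,0,0,0],
  [0.5,-71,110,11,0,0,0],
])

```text
time_s: 24.85
ee_pos: [0.5964, 0.2506, 0.1983]
orientation: [-179.9, -0.0, 104.1]
force: [0.4, 0.6, 0.3]
opening: 0.0428
grasp_force: 0.0
```

Run:
```python
from h import *
s=bot.read_state(); print(s['ee_pos'],s['orientation'],s['opening'])
c=snap('top'); P=cloud(c).reshape(-1,3)*1000
th=np.radians(14); X=np.array([np.cos(th),np.sin(th)]);Y=np.array([-X[1],X[0]])
for n,o in dict(meter=(509.6,153.4),pen=(492.3,223.2),drum=(475,293)).items():
    d=P[:,:2]-o; a=d@X;b=d@Y
    m=(abs(a)<63)&(abs(b)<33)&(P[:,2]>18)&(P[:,2]<60)
    if m.sum()>5:
        q=np.c_[a,b][m]; print(n,m.sum(),cv2.minAreaRect(q.astype(np.float32)),'zpct',np.percentile(P[m,2],[10,50,90]).round(1), 'tilt',np.polyfit(a[m],P[m,2],1).round(3))
```

```text
[0.59638991 0.25057817 0.19833241] [-1.79877074e+02 -3.47717747e-02  1.04071005e+02] 0.042823791075899724
meter 556 ((0.23402023315429688, 0.19546890258789062), (65.14161682128906, 125.73699188232422), 89.63177490234375) zpct [24.8 29.7 35.3] tilt [ 0.117 30.285]
pen 283 ((0.07596206665039062, 0.4452705383300781), (126.08501434326172, 63.248172760009766), 0.5139704942703247) zpct [20.3 24.7 51.6] tilt [ 0.182 26.851]
drum 196 ((17.74073028564453, -0.6749916076660156), (62.04379653930664, 90.34386444091797), 89.37852478027344) zpct [33.1 42.4 51.8] tilt [ 0.146 40.212]
```

Median heights of 29.7, 24.7 and 42.4 mm match seated parts. Now I'll pinch the rib and shut the cover.

Call:
step_arm([
  [0.5,0,0,35,0,0,0],
  [0.5,0,0,60,0,0,0],
  [0.5,0,0,70,0,0,0],
  [0,0,0,70,0,0,0],
  [0,0,0,70,0,0,0],
  [0,0,0,70,0,0,0],
  [0,0,0,70,0,0,0],
  [0,0,0,70,0,0,0],
])

```text
time_s: 25.57
ee_pos: [0.5981, 0.2502, 0.1299]
orientation: [179.9, -0.0, 104.0]
force: [-1.8, -1.1, -0.8]
opening: 0.0112
grasp_force: 33.9
```

Call:
step_arm([
  [0,0,-10,0,0,0,0],
  [0,0,-30,0,0,0,0],
  [0,0,-50,0,0,0,0],
  [0,0,-70,0,0,0,0],
  [0,0,-90,0,0,0,0],
  [0,0,-106,0,0,0,0],
  [0,0,-116,0,0,0,0],
  [0,0,-120,0,0,0,0],
])

```text
time_s: 26.23
ee_pos: [0.4808, 0.2209, 0.1299]
orientation: [179.9, -0.0, 104.0]
force: [1.6, 0.9, 0.5]
opening: 0.0114
grasp_force: 34.0
```

Call:
step_arm([
  [0,0,-3,0,0,0,0],
  [0,0,-6,0,0,0,0],
  [0,0,-8,0,0,0,0],
  [0,0,-8,0,0,0,0],
])

```text
time_s: 26.57
ee_pos: [0.4751, 0.2194, 0.1298]
orientation: [179.8, -0.0, 104.0]
force: [0.3, 1.6, 8.5]
opening: 0.0115
grasp_force: 35.2
```

Call:
step_arm([
  [0,0,-2,0,0,0,0],
  [0,0,-4,0,0,0,0],
  [0,0,-6,0,0,0,0],
  [0,0,-6,0,0,0,0],
])

```text
time_s: 26.9
ee_pos: [0.4714, 0.2185, 0.1298]
orientation: [179.6, -0.0, 104.0]
force: [3.9, 2.3, 3.5]
opening: 0.0115
grasp_force: 34.7
```

Call:
step_arm([
  [0,0,-1,0,0,0,0],
  [0,0,-3,0,0,0,0],
  [0,0,-3,0,0,0,0],
  [0,0,-3,0,0,0,0],
])

```text
time_s: 27.23
ee_pos: [0.4711, 0.2184, 0.1299]
orientation: [179.3, -0.0, 103.9]
force: [8.5, 3.0, -1.4]
opening: 0.0117
grasp_force: 34.3
```

It's at the stop, with no further motion and rising force. I'll ease off, release and retreat.

Call:
step_arm([
  [0,0,3,0,0,0,0],
  [0.35,0,3,0,0,0,0],
  [0.4,0,3,0,0,0,0],
  [0.4,0,3,0,0,0,0],
  [0.4,0,3,-30,0,0,0],
  [0.4,0,3,-70,0,0,0],
  [0.4,0,3,-110,0,0,0],
  [0.4,0,3,-150,0,0,0],
])

```text
time_s: 27.9
ee_pos: [0.4663, 0.2164, 0.2794]
orientation: [-179.8, 0.1, 104.0]
force: [1.2, 1.4, -0.5]
opening: 0.0341
grasp_force: 0.0
```

Call:
step_arm([
  [0.4,-40,0,-5,0,0,0],
  [0.4,-80,0,-5,0,0,0],
  [0.4,-120,0,-5,0,0,0],
  [0.4,-160,0,-5,0,0,0],
  [0.4,-200,0,-5,0,0,0],
  [0.4,-200,0,-5,0,0,0],
  [0.4,-200,0,-5,0,0,0],
])

```text
time_s: 28.48
ee_pos: [0.5153, 0.0198, 0.2834]
orientation: [-179.9, 0.0, 103.6]
force: [-0.4, 0.6, -0.0]
opening: 0.0338
grasp_force: 0.0
```

Run:
```python
from h import *
c=snap('top'); im=c['pixels'][:,:,::-1]
cv2.imwrite('pics/end.png',np.hstack([cv2.resize(im[150:300,140:280],None,fx=4,fy=4,interpolation=3)]))
P=cloud(c);Z=P[...,2]; b=np.zeros(Z.shape,bool);b[150:300,140:280]=1
m=b&(Z>.070)&(Z<.1); print(cv2.minAreaRect((P[m][:,:2]*1000).astype(np.float32)))
```

```text
((471.1667785644531, 217.20484924316406), (11.90270709991455, 49.08509826660156), 13.558065414428711)
```

View pics/end.png

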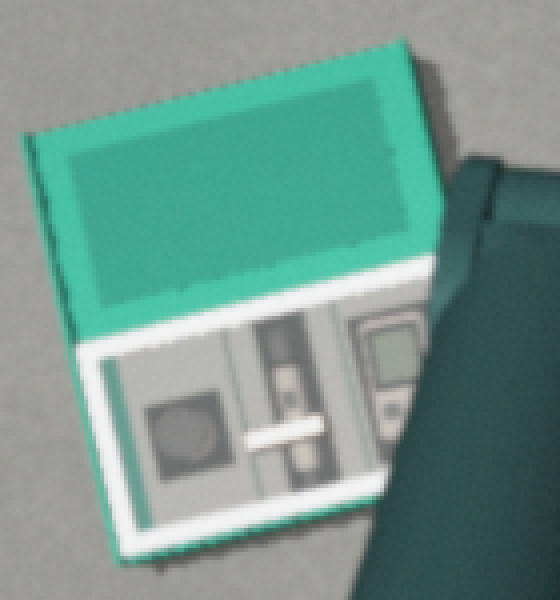

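The cover is shut: the rib is 2 mm forward of where it started. The drum (187,437), pen (290,400) and meter (395,370) lie in their recesses under the pane.

```bash
python3 -c "
from station import bot
print(bot.close_job())"
```

```text
the job is handed in; nothing more can be done
None
```

The kit is packed and handed in at about 28 s: meter, pen and drum are each in their recess, the cover is slid shut to its stop, and I did not touch the thermometer, dropper or other look-alikes.

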